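# Index the coring stand's dial by one hole to bring the whole carrot under the corer

### The arm

A 6-joint arm with a two-finger parallel gripper is mounted at the origin on a cart in front of the work surface, level with it; the furniture and walls round the work are solid. World frame = base frame: x ahead of the robot, y to its left, z up, the work surface at z = 0. Lengths are in m, angles in degrees, forces in N, time in s.
With the tool pointing down it reaches from about 0.35 to 0.875 m from the base axis. Payload 4.2 kg.
Tool frame: the origin (TCP) lies midway between the tips of the shut fingers; the grasp point (between the pads) lies 19 mm behind it; z points along the fingers, y is the direction in which the jaws open and shut (so a half turn about z gives the same grasp; the last joint's range is limited). The gripper opens to 87 mm and grips with 3 to 60 N. Pads are 19 mm wide; open, the fingers measure 117 mm over their backs; the gripper's body (75 mm by 190 mm) begins 51 mm behind the grasp point.
Start: joints at [-54.454, 22.042, 0.453, 0, -68.411, -14.817], TCP at [0.221, -0.585, 0.223] pointing down, gripper open.
Joint ranges: [-179.83, 179.83], [-69.29, 118.12], [-61.27, 80.66], [-181.25, 117.63], [-171.15, -9.14], [-177.46, 177.46]. Speed limits (degrees/s): [159.86, 159.86, 180, 180, 180, 180].

### API

Orientations are given as a 3x3 rotation matrix whose columns are the frame's x, y, z axes.
In Python, from station import sense, capture, finish_job gives the robot as it stands. The module is installed in compiled form; this text tells all that it offers.
- The arm moves only by the shell command python3 -m jog 'ROWS' [OPENING]. ROWS is JSON, a list of rows, each a list of 6 numbers: the shift along the tool's x, y, z in cm, then the turn, a rotation vector about the tool's x, y, z in degrees. In form: [[dx, dy, dz, wx, wy, wz], ...]. A call has exactly 5 rows; each row shifts and turns the commanded pose from where the row before left it, along the tool's axes as they then stand; what a row does not reach is not made up. A row lasts 1/12 s, in which the tool goes at most 41.7 mm and 7.16 degrees, less where a joint would pass 70% of its speed; a pose out of reach is approached as far as the arm can. A call is refused whole if a number of a shift passes 4.17 or a number of a turn 7.16, either way. A call with a gripper value outside its range is refused whole. OPENING is the finger opening in cm, from 0 to 8.7, set as the call begins (- or left out, the last holds). The fingers move at their own pace and stop on an object; the grip force is fixed at half the most. Time passes only in rows, so rows that do not move let the fingers close, or fill a call up. It gives the time, the measured TCP pose, the force and the opening at its end, in the units of the state.
- sense(): the state, without advancing time (a new reading comes with each control period).
- capture(name): name is "scene" or "top"; returns a dict with "frame" (384x512x3 uint8, red, green, blue), "fx", "fy", "cx", "cy" (pixels), "dist" ([k1, k2, p1, p2, k3] as OpenCV has them; the pictures are not rectified), "world_to_cam" (4x4, takes a point from world to camera coordinates). Camera axes: x right, y up, looking along -z (the intrinsics and any distortion apply to the point x, -y, -z); pixel columns grow to the right and rows downward; lengths in m; the calibration is good to about 2 mm. A picture is of the moment at which its call begins. There is no depth.
- finish_job(): hands the job in, once; it reports no verdict.
The state is a dict: "time_s": time; "joints": joint angles; "joint_velocities": joint speeds; "effort": joint torques, N m; "tcp_pos": TCP position; "ee_rot": TCP orientation; "wrist_force": force on the tool from outside, world axes, zero at the start; "moment": the same for the moment, N m; "gripper_width": opening from 0.0 (shut) to 1.0 (fully open).
Only numpy, scipy, OpenCV 4.12 (cv2) and the standard library are available. Lean on these libraries where they do the work, as an engineer would, in place of code of your own. Each camera call takes 0.05 s, during which the arm holds its last target.

### The job

Bring the whole carrot piece under the corer: with the fingertips, press the dial's indexing plunger down out of its hole, turn the dial one hole in the direction that takes the whole piece to the corer, and let the plunger spring fully up into that next hole. Do not touch or lift the carrot pieces, do not turn the dial the wrong way or past that hole, and leave the loose things beside the stand where they are.

Things in the scene. Friction and masses are not known exactly. Their poses are not given: they have to be found in the camera images.
- stand: Fixed coring stand. Origin: dial axis at table height; z up; x from the dial axis to the column. Aluminium foot 264 mm across (with a lobe to 178 mm along +x); on it a fixed steel index ring, 224 mm across, six slots ('holes') in its rim 60 degrees apart; above it the white dial.
- corer_tip (a point): Lower end of the fixed coring tube, 118 mm over the table, right above the station. Its grey head (underside 157 mm, top 208 mm high) reaches from a 28 mm column 140 mm from the dial axis to 46 mm from that axis; the rack end above it is 255 mm high, a parked lever over the column 298 mm. None of this needs touching.
- dial (a joint): Turn of the white dial (200 mm across, top 60 mm high), rad: 0 at the start hole, grows anticlockwise seen from above; next holes at +1.047 and -1.047. Friction 0.06 N m; 0.01 rad of play in a hole; locked while the plunger's pin is in one. Six nests (collars 52 mm across, 12 mm high) 68 mm from the axis. A lug on its rim carries the plunger round with it.
- plunger (a joint): Travel, m: 0 = sprung up, pin in a hole; grows as the pad is pressed down; stop at 0.014. From 0.007 its pin is clear below the index ring and the dial turns. Spring: 4 N at 0, 7 N at 0.007, 9 N at 0.014. Let up between holes it stays 0.007 down, pin sliding under the ring, until the dial is pushed to a hole, where it snaps up and locks; it finds a hole within 2 degrees.
- pad (a point): Centre of the floor of the plunger's round black dished pad: 90 mm high when up, 122 mm from the dial axis, at the stand's -x side at the start (towards the robot). Moves down with the plunger and round with the dial. Open upward: floor 42 mm across, sloping rim 10 mm above the floor, 51 mm across inside, 58 mm outside, so closed fingertips fit in and can push the dial by the rim.
- station (a point): Point on the level of the dial's top (60 mm) straight below the coring tube, 68 mm from the dial axis along the stand's +x. A nest stands centred here whenever the dial is in a hole.
- whole_piece: The whole (solid, not yet cored) upright piece of carrot, 38 mm across, 45 mm high, loose in the nest next to the corer station, on one side or the other. Origin: centre of its underside, 60 mm over the table. Its collar's bore is 43 mm.
- cored_piece_a: Upright piece of carrot with a 22 mm bore right through it, 38 mm across, 45 mm high, loose in the nest on the other side of the station. Origin: centre of its underside.
- cored_piece_b: A like piece with a bore through it, in the nest under the corer at the start. Origin: centre of its underside.
- jar: Bystander: white jar with a screw cap, 72 mm across, 121 mm high, loose, on the table to the right. Origin: centre of its underside.
- labels: Bystander: roll of white labels, 68 mm across, 40 mm high, loose. Origin: centre of its underside.
- thermometer: Bystander: probe thermometer lying flat, 161 x 30 x 17 mm, loose, on the table to the left of the stand. Origin: centre of its underside.
- pen: Bystander: felt marker lying flat, 131 mm long, 16 mm thick, loose, on the right. Origin: centre of its underside.
Things that resemble listed ones, but are neither listed nor needed, are in the scene too. Leave any black or blue look-alike of the cored_piece_b alone.

How it is judged (in metres and radians):
On the way, in this order (a step that is already met when the one before it is completed fails the run):
1. the plunger is pressed down clear of the ring while the dial is still at its start hole (value of joint plunger above 0.006 m and value of joint dial between -0.07 and 0.07 rad), for 0.1 s.
2. the dial is turned off its hole, the whole piece on its way to the corer (horizontal distance between whole_piece and station below 0.045 m and value of joint plunger above 0.004 m), for 0.05 s.
3. the whole piece is under the corer and the plunger has sprung up into the next hole (value of joint plunger below 0.002 m and horizontal distance between whole_piece and station below 0.01 m), for 0.2 s.
At the end, for the whole second after the job is handed in: The whole carrot piece stands under the corer (within 10 mm of the station), the dial is locked one hole (60 degrees, within 2) from its start with the plunger fully up (within 2 mm), still, and all three pieces stand upright in their nests (all of step 3 and (value of joint dial between 1.012 and 1.082 rad or value of joint dial between -1.082 and -1.012 rad) and velocity of joint dial between -0.02 and 0.02 rad/s and angle between each of whole_piece, cored_piece_a, cored_piece_b's own z axis and vertical below 0.15 rad and height (world z) of whole_piece between 0.055 and 0.066 m and horizontal distance between whole_piece and stand between 0.058 and 0.078 m and height (world z) of cored_piece_a between 0.055 and 0.066 m and horizontal distance between cored_piece_a and stand between 0.058 and 0.078 m and height (world z) of cored_piece_b between 0.055 and 0.066 m and horizontal distance between cored_piece_b and stand between 0.058 and 0.078 m); the robot touches nothing.
It fails at once if the dial carried the whole piece away from the corer (wrong way) (horizontal distance between whole_piece and station above 0.085 m).
It fails at once if the dial was turned past the next hole (value of joint dial above 1.3 rad or value of joint dial below -1.3 rad).
It fails at once if a carrot piece was touched by the fingers, lifted or tipped (contact force between the fingers and whole_piece above 0.5 N or height (world z) of any of whole_piece, cored_piece_a, cored_piece_b above 0.075 m or height (world z) of any of whole_piece, cored_piece_a, cored_piece_b below 0.045 m or angle between any of whole_piece, cored_piece_a, cored_piece_b's own z axis and vertical above 0.4 rad or contact force between the fingers and cored_piece_a above 0.5 N or contact force between the fingers and cored_piece_b above 0.5 N).
It fails at once if a bystander was moved (distance of any of jar, labels, thermometer, pen from where it was at the start of the episode above 0.02 m).
It also fails if it takes over 43 s, if anything falls off the work surface, if the arm or the gripper's body presses on something with over 40 N, if the wrist force passes 120 N, or if a joint passes its speed limit or range.

## Working session

There is one attempt and no reset: what is moved stays moved. The work goes in short steps, Python scripts to look and compute and a shell command to move; the robot and the scene stay as the last step left them, time stands still between calls to the robot, and variables do not carry over. Pictures are saved under pics/ and viewed, and the job is handed in when it is done.

```bash
mkdir -p pics; ls; cat > h.py <<'E'
import numpy as np,cv2
from station import sense,capture
def cam(n):
    c=capture(n); return c
def K(c): return np.array([[c['fx'],0,c['cx']],[0,c['fy'],c['cy']],[0,0,1.]])
def ray(c,px):
    d=np.array(c['dist'],float)
    u=cv2.undistortPoints(np.array([[px]],float),K(c),d)[0,0]
    M=np.array(c['world_to_cam']);R=M[:3,:3];t=M[:3,3]
    o=-R.T@t; v=R.T@np.array([u[0],-u[1],-1.]); return o,v/np.linalg.norm(v)
def plane(c,px,z):
    o,v=ray(c,px); return o+v*(z-o[2])/v[2]
def proj(c,P):
    M=np.array(c['world_to_cam']);p=(M[:3,:3]@np.atleast_2d(P).T).T+M[:3,3]
    q=p*[1,-1,-1]
    return cv2.projectPoints(q,np.zeros(3),np.zeros(3),K(c),np.array(c['dist'],float))[0][:,0]
def tri(c1,p1,c2,p2):
    o1,v1=ray(c1,p1);o2,v2=ray(c2,p2)
    A=np.stack([v1,-v2],1);s=np.linalg.lstsq(A,o2-o1,rcond=None)[0]
    a=o1+v1*s[0];b=o2+v2*s[1];return (a+b)/2,np.linalg.norm(a-b)
E
python3 - <<'E'
from h import *
import pickle
for n in('scene','top'):
    c=cam(n);pickle.dump(c,open(n+'0.pkl','wb'))
    cv2.imwrite(f'pics/{n}0.png',cv2.resize(c['frame'][:,:,::-1],(800,600),interpolation=cv2.INTER_CUBIC))
    M=np.array(c['world_to_cam']);print(n,c['fx'],c['dist'],-M[:3,:3].T@M[:3,3])
s=sense();print(s)
E
```

```text
pics
scene 434.0827711985011 [-0.09543891  0.          0.          0.          0.        ] [0.21507262 0.78950287 0.89279191]
top 449.9081311842322 [-0.00388258  0.          0.          0.          0.        ] [ 0.06489481 -0.09923348  1.58860764]
{'time_s': 0.1, 'joints': array([-5.44546415e+01,  2.20875872e+01,  3.88387363e-01, -2.37146413e-02,
       -6.84110411e+01, -1.48173236e+01]), 'joint_velocities': array([-0.03588746, -0.15601883,  0.26337776,  0.09767934, -0.06139668,
       -0.0533246 ]), 'effort': array([-5.26171734e-04, -3.91690850e+01,  1.87936234e+01,  4.23186511e+00,
        1.34826702e-02, -7.43819214e-05]), 'tcp_pos': array([ 0.22104008, -0.58404425,  0.22156548]), 'ee_rot': array([[-9.35324936e-01, -3.53788943e-01, -8.05387675e-04],
       [-3.53789839e-01,  9.35323232e-01,  1.78924148e-03],
       [ 1.20283954e-04,  1.95846014e-03, -9.99998075e-01]]), 'wrist_force': array([-0.33802409, -0.41771746,  0.30105539]), 'moment': array([-0.005628  , -0.0078955 ,  0.03154316]), 'gripper_width': 1.0018452864268115}
```

View pics/scene0.png

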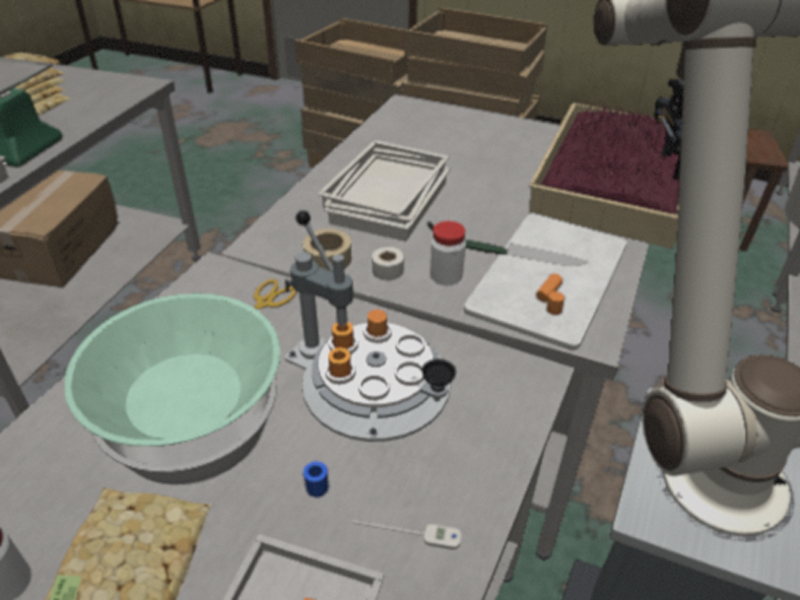

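View pics/top0.png

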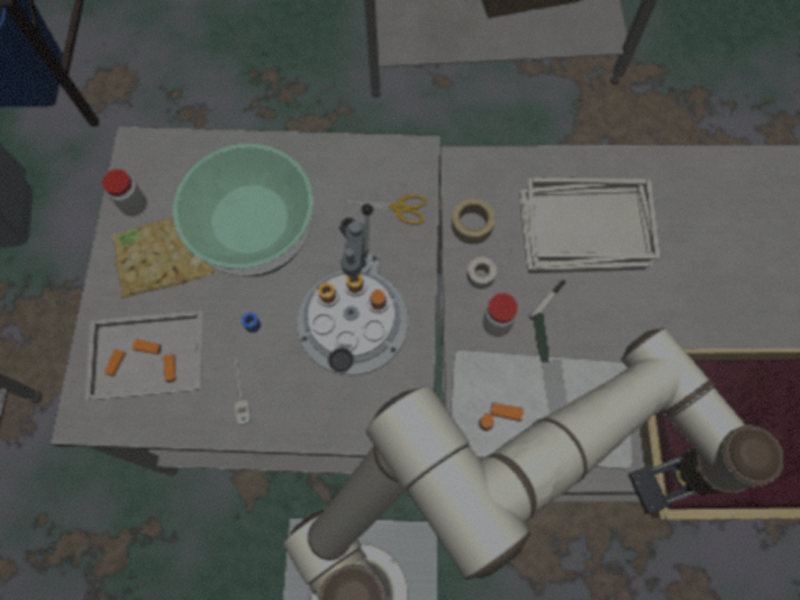

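Top view: dial centre about (351,313), black pad (341,358), corer head (355,250). Three orange pieces: (327,292), (355,283), (378,298). I'll check close crops of both views.

```bash
python3 - <<'E'
from h import *
import pickle
t=pickle.load(open('top0.pkl','rb'))['frame'][:,:,::-1];s=pickle.load(open('scene0.pkl','rb'))['frame'][:,:,::-1]
a=cv2.resize(t[150:250,180:270],None,fx=6,fy=6,interpolation=cv2.INTER_CUBIC)
b=cv2.resize(s[180:280,185:300],None,fx=6,fy=6,interpolation=cv2.INTER_CUBIC)
cv2.imwrite('pics/ct.png',a);cv2.imwrite('pics/cs.png',b)
E
```

```text
(no output)
```

View pics/ct.png

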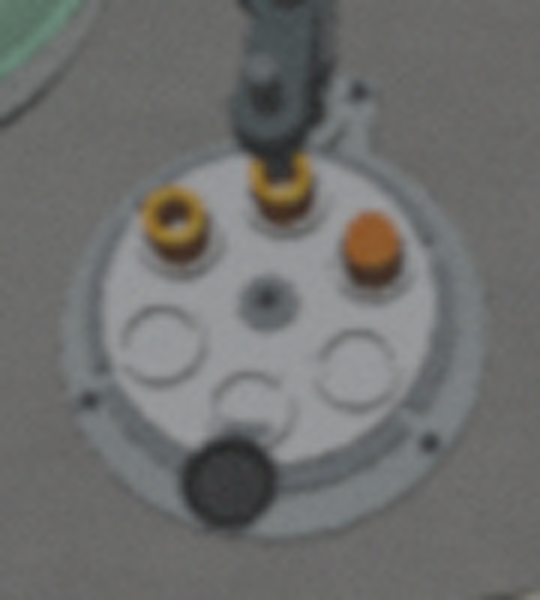

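View pics/cs.png

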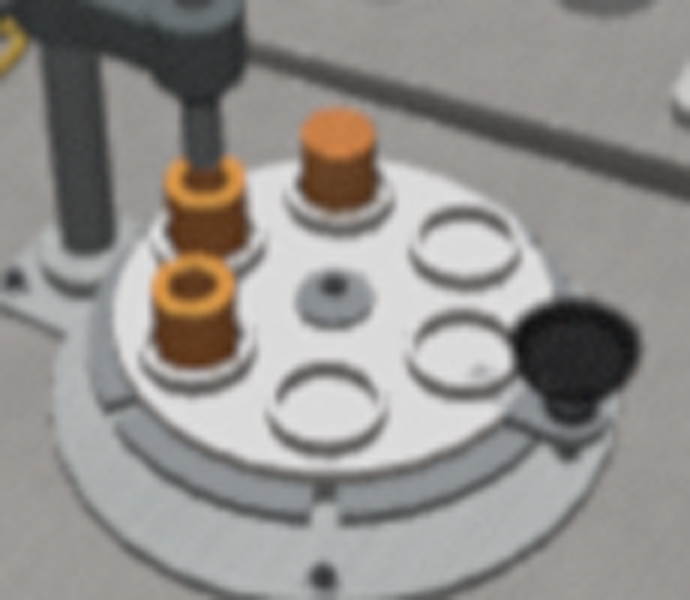

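Clear: candidates for the whole piece are the solid top at top-px (242,191), bored pieces at (209,186) and (227,180), and loose carrots on the board and tray. The solid one sits on the right (−y) of the station, so the dial must turn anticlockwise. Now I'll measure the pad and dial.

```bash
python3 - <<'E'
from h import *
import pickle
T=pickle.load(open('top0.pkl','rb'));S=pickle.load(open('scene0.pkl','rb'))
def blob(c,x0,x1,y0,y1,f):
    im=c['frame'][y0:y1,x0:x1]; hsv=cv2.cvtColor(im,cv2.COLOR_RGB2HSV);m=f(hsv).astype(np.uint8)
    n,l,st,ce=cv2.connectedComponentsWithStats(m);i=1+np.argmax(st[1:,4])
    m=(l==i).astype(np.uint8);k=max(cv2.findContours(m,0,2)[0],key=cv2.contourArea)
    e=cv2.fitEllipse(cv2.convexHull(k)) ;return ce[i]+[x0,y0],st[i],np.array(e[0])+[x0,y0],e[1],k[:,0]+[x0,y0]
dark=lambda h:h[...,2]<75
pt=blob(T,205,232,215,245,dark);ps=blob(S,268,294,228,258,dark)
print('pad',pt[:4],ps[:4])
# triangulate pad rim outer with ellipse of rim: in scene, use upper part
k=ps[4];w=k[:,0]
L=k[w==w.min()].mean(0);R=k[w==w.max()].mean(0);print('scene L/R',L,R)
for z in(.09,.095,.1):print(z,plane(T,pt[2],z),plane(S,(L+R)/2,z))
print('tri',tri(T,pt[2],S,(L+R)/2))
# dial
org=lambda h:(h[...,0]<22)&(h[...,1]>120)
white=lambda h:(h[...,1]<30)&(h[...,2]>150)
for nm,c,bx in(('T',T,(180,270,150,250)),('S',S,(185,300,180,280))):
    d=blob(c,*bx,white);print('dial',nm,d[2],d[3],d[1])
    if nm=='T':dT=d[2]
    else:dS=d[2]
    for z in (.05,.06,.07):print(z,plane(c,d[2],z))
    P=np.array([plane(c,k,.06) for k in d[4]]);P=P[cv2.convexHull(P[:,:2].astype(np.float32),returnPoints=False)[:,0]]
    A=np.c_[2*P[:,:2],np.ones(len(P))];q=np.linalg.lstsq(A,(P[:,:2]**2).sum(1),rcond=None)[0];print('circ',q[:2],np.sqrt(q[2]+q[:2]@q[:2]))
print(tri(T,dT,S,dS))
# hub
print(tri(T,(180+267/6,150+298/6),S,(185+335/6,180+290/6)))
print('whole top',plane(T,(180+371/6,150+237/6),.105),plane(S,(185+339/6,180+135/6),.105),tri(T,(180+371/6,150+237/6),S,(185+339/6,180+135/6)))
print('cored a',tri(T,(180+175/6,150+215/6),S,(185+193/6,180+283/6)))
E
```

```text
pad (array([217.65240642, 229.96791444]), array([  5,   8,  16,  15, 187], dtype=int32), array([217.68499279, 229.98910522]), (14.673165321350098, 15.694074630737305)) (array([280.26072607, 238.95709571]), array([  2,   2,  21,  21, 303], dtype=int32), array([280.28330231, 239.58840084]), (19.817554473876953, 21.202180862426758))
scene L/R [270.  235.5] [290. 238.]
0.09 [0.47941809 0.05946562 0.09      ] [0.48159705 0.04758591 0.09      ]
0.095 [0.47803506 0.05893614 0.095     ] [0.47993706 0.05220676 0.095     ]
0.1 [0.47665203 0.05840665 0.1       ] [0.47827708 0.05682762 0.1       ]
tri (array([0.47701846, 0.05831286, 0.10144769]), np.float64(0.0014802256408314586))
dial T [224.20756149 200.97896194] (48.993621826171875, 52.95517349243164) [ 18  27  54  49 748]
0.05 [0.5996804  0.04644333 0.05      ]
0.06 [0.59620462 0.04549652 0.06      ]
0.07 [0.59272884 0.04454971 0.07      ]
circ [0.59837269 0.04543683] 0.09430012184814636
dial S [225.13745117 240.07634354] (93.54029846191406, 196.7662353515625) [   0   11  115   89 5818]
0.05 [0.6232051  0.08512975 0.05      ]
0.06 [0.61836248 0.09348737 0.06      ]
0.07 [0.61351985 0.10184498 0.07      ]
circ [0.61222876 0.0857919 ] 0.20373586722013592
(array([0.62827615, 0.05264227, 0.0087745 ]), np.float64(0.027209826366989116))
(array([0.59723599, 0.04376202, 0.06884679]), np.float64(0.0016980387320723136))
whole top [ 0.6249621  -0.01862911  0.105     ] [ 0.62281876 -0.01495917  0.105     ] (array([ 0.62540374, -0.01855578,  0.10166165]), np.float64(0.0015430002032958477))
cored a (array([0.63707654, 0.09780816, 0.1034388 ]), np.float64(0.0010254837794630588))
```

Measured by triangulation: pad rim (0.477, 0.058, 0.101), dial hub (0.597, 0.044, 0.069). Their separation is 121 mm against the stated 122. Whole piece is 68 mm from the axis at −59° from stand +x. All agree. The current tool yaw (y axis at 111°) is about the mean tangent of the sweep, so no turn is needed. Now I'll move above the pad with the fingers shut.

```bash
python3 -m jog '[[-2.3,2.55,0,0,0,0],[-2.3,2.55,0,0,0,0],[-2.3,2.55,0,0,0,0],[-2.3,2.55,0,0,0,0],[-2.3,2.55,0,0,0,0]]' 0
python3 -m jog '[[-2.3,2.55,0,0,0,0],[-2.3,2.55,0,0,0,0],[-2.3,2.55,0,0,0,0],[-2.3,2.55,0,0,0,0],[-2.3,2.55,0,0,0,0]]'
python3 -m jog '[[-2.3,2.55,0,0,0,0],[-2.3,2.55,0,0,0,0],[-2.3,2.55,0,0,0,0],[-2.3,2.55,0,0,0,0],[-2.3,2.55,0,0,0,0]]'
```

```text
time_s: 0.52
tcp_pos: [0.2836, -0.4229, 0.222]
ee_rot: [[-0.935, -0.353, -0.001], [-0.353, 0.935, 0.001], [0.0, 0.001, -1.0]]
wrist_force: [1.0, 0.4, -0.5]
gripper_width: 0.705
time_s: 0.93
tcp_pos: [0.346, -0.2629, 0.2223]
ee_rot: [[-0.935, -0.354, -0.0], [-0.354, 0.935, 0.0], [0.0, 0.0, -1.0]]
wrist_force: [0.8, 0.1, -0.0]
gripper_width: 0.324
time_s: 1.35
tcp_pos: [0.4085, -0.1029, 0.2225]
ee_rot: [[-0.935, -0.354, -0.0], [-0.354, 0.935, 0.0], [-0.0, 0.0, -1.0]]
wrist_force: [0.4, 0.7, -0.5]
gripper_width: 0.02
```

```bash
python3 -m jog '[[-2.42,2.53,0,0,0,0],[-2.42,2.53,0,0,0,0],[-2.42,2.53,0,0,0,0],[-2.42,2.53,0,0,0,0],[-2.42,2.53,0,0,0,0]]'
python3 -m jog '[[0,0,2,0,0,0],[0,0,2,0,0,0],[0,0,2,0,0,0],[0,0,1,0,0,0],[0,0,0,0,0,0]]'
python3 - <<'E'
from h import *
s=sense();print(s['tcp_pos'],s['wrist_force'])
v=[]
for n in('scene','top'):
    c=cam(n);print(n,proj(c,[s['tcp_pos'],[.477,.0583,.1]]))
    f=c['frame'][:,:,::-1]
    f=f[170:290,190:320] if n=='scene' else f[150:260,180:290]
    v.append(cv2.resize(f,(400,400),interpolation=cv2.INTER_CUBIC))
cv2.imwrite('pics/a1.png',np.hstack(v))
E
```

```text
time_s: 1.77
tcp_pos: [0.4769, 0.0582, 0.2224]
ee_rot: [[-0.935, -0.354, -0.0], [-0.354, 0.935, -0.0], [0.0, 0.0, -1.0]]
wrist_force: [0.4, 0.4, 0.6]
gripper_width: 0.008
time_s: 2.18
tcp_pos: [0.4748, 0.0559, 0.1497]
ee_rot: [[-0.935, -0.354, -0.006], [-0.354, 0.935, -0.002], [0.007, 0.0, -1.0]]
wrist_force: [0.5, 0.0, 1.0]
gripper_width: 0.007
[0.47484281 0.05593857 0.14973631] [0.47700846 0.02281412 0.98306694]
scene [[282.33185109 222.81856785]
 [280.2437003  237.27929917]]
top [[217.05395978 226.48876754]
 [217.72204774 229.89165167]]
```

View pics/a1.png

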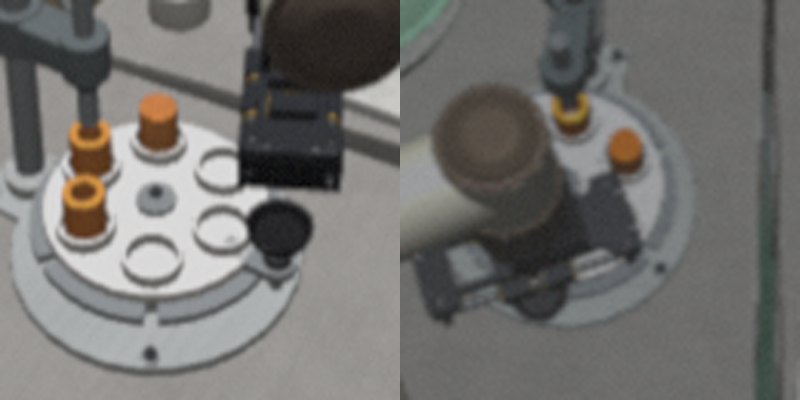

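The scene view shows the gripper body end-on, hiding the fingertips. The pad is directly below at scene (280,237). The top view bar centre is about (216,223), consistent with the TCP. Now descending to just above the pad floor.

```bash
python3 -m jog '[[0,0,1.5,0,0,0],[0,0,1.5,0,0,0],[0,0,0.9,0,0,0],[0,0,0.5,0,0,0],[0,0,0.2,0,0,0]]'; python3 -m jog '[[0,0,0.2,0,0,0],[0,0,0,0,0,0],[0,0,0,0,0,0],[0,0,0,0,0,0],[0,0,0,0,0,0]]'
```

```text
time_s: 2.7
tcp_pos: [0.477, 0.0564, 0.1065]
ee_rot: [[-0.935, -0.354, -0.0], [-0.354, 0.935, -0.0], [0.0, -0.0, -1.0]]
wrist_force: [-0.2, -0.7, 0.1]
gripper_width: 0.002
time_s: 3.12
tcp_pos: [0.4772, 0.0566, 0.105]
ee_rot: [[-0.935, -0.354, 0.001], [-0.354, 0.935, 0.0], [-0.001, 0.0, -1.0]]
wrist_force: [0.5, -0.5, -0.6]
gripper_width: 0.009
```

```bash
python3 -m jog '[[-0.06,0.16,0.2,0,0,0],[0,0,0.3,0,0,0],[0,0,0.3,0,0,0],[0,0,0.2,0,0,0],[0,0,0.2,0,0,0]]'; python3 -m jog '[[0,0,0.2,0,0,0],[0,0,0.2,0,0,0],[0,0,0.2,0,0,0],[0,0,0.1,0,0,0],[0,0,0,0,0,0]]'
```

```text
time_s: 3.53
tcp_pos: [0.4767, 0.0581, 0.0921]
ee_rot: [[-0.935, -0.354, -0.0], [-0.354, 0.935, -0.0], [0.001, -0.0, -1.0]]
wrist_force: [-0.3, -0.1, 0.4]
gripper_width: 0.001
time_s: 3.95
tcp_pos: [0.4769, 0.0581, 0.0857]
ee_rot: [[-0.935, -0.354, -0.0], [-0.354, 0.935, -0.0], [0.0, -0.0, -1.0]]
wrist_force: [-2.1, -0.7, 4.3]
gripper_width: 0.008
```

```bash
python3 -m jog '[[0,0,0.2,0,0,0],[0,0,0.2,0,0,0],[0,0,0.2,0,0,0],[0,0,0.1,0,0,0],[0,0,0,0,0,0]]'; python3 -m jog '[[0,0,0,0,0,0],[0,0,0,0,0,0],[0,0,0,0,0,0],[0,0,0,0,0,0],[0,0,0,0,0,0]]'
```

```text
time_s: 4.37
tcp_pos: [0.4769, 0.0581, 0.079]
ee_rot: [[-0.935, -0.354, 0.0], [-0.354, 0.935, -0.0], [-0.0, -0.0, -1.0]]
wrist_force: [-3.0, -0.1, 7.6]
gripper_width: 0.002
time_s: 4.78
tcp_pos: [0.4769, 0.0581, 0.0792]
ee_rot: [[-0.935, -0.354, 0.0], [-0.354, 0.935, -0.0], [-0.0, -0.0, -1.0]]
wrist_force: [-3.0, -0.9, 7.7]
gripper_width: 0.007
```

```bash
python3 - <<'E'
from h import *
s=sense();R=s['ee_rot'];p=s['tcp_pos'];C=np.array([.598,.044]);r=p[:2]-C;print(np.linalg.norm(r))
q=p[:2]
for i in range(1,26):
    a=np.radians(2.4*i);n=C+np.array([[np.cos(a),-np.sin(a)],[np.sin(a),np.cos(a)]])@r
    d=np.r_[n-q,0];print(i,n.round(4),(R.T@d*100).round(2));q=n
E
```

```text
0.1219008756579892
1 [0.4764 0.0531] [ 0.23 -0.46  0.  ]
2 [0.4762 0.048 ] [ 0.21 -0.47  0.  ]
3 [0.4761 0.0429] [ 0.19 -0.48  0.  ]
4 [0.4763 0.0377] [ 0.17 -0.48  0.  ]
5 [0.4766 0.0327] [ 0.15 -0.49  0.  ]
6 [0.4772 0.0276] [ 0.13 -0.49  0.  ]
7 [0.478  0.0225] [ 0.1 -0.5  0. ]
8 [0.479  0.0175] [ 0.08 -0.5   0.  ]
9 [0.4802 0.0126] [ 0.06 -0.51  0.  ]
10 [0.4816 0.0077] [ 0.04 -0.51  0.  ]
11 [0.4833 0.0028] [ 0.02 -0.51  0.  ]
12 [ 0.4851 -0.0019] [-0.   -0.51  0.  ]
13 [ 0.4871 -0.0066] [-0.02 -0.51  0.  ]
14 [ 0.4893 -0.0112] [-0.04 -0.51  0.  ]
15 [ 0.4917 -0.0157] [-0.07 -0.51  0.  ]
16 [ 0.4943 -0.0201] [-0.09 -0.5   0.  ]
17 [ 0.4971 -0.0244] [-0.11 -0.5   0.  ]
18 [ 0.5001 -0.0286] [-0.13 -0.49  0.  ]
19 [ 0.5032 -0.0326] [-0.15 -0.49  0.  ]
20 [ 0.5065 -0.0365] [-0.17 -0.48  0.  ]
21 [ 0.5099 -0.0403] [-0.19 -0.47  0.  ]
22 [ 0.5135 -0.0439] [-0.21 -0.47  0.  ]
23 [ 0.5173 -0.0474] [-0.23 -0.46  0.  ]
24 [ 0.5212 -0.0507] [-0.25 -0.45  0.  ]
25 [ 0.5252 -0.0538] [-0.27 -0.44  0.  ]
```

```bash
python3 -m jog '[[0.23,-0.46,0,0,0,0],[0.21,-0.47,0,0,0,0],[0.19,-0.48,0,0,0,0],[0.17,-0.48,0,0,0,0],[0.15,-0.49,0,0,0,0]]'
python3 - <<'E'
from h import *
v=[]
for n in('scene','top'):
    c=cam(n)
    f=c['frame'][:,:,::-1]
    f=f[170:290,190:320] if n=='scene' else f[150:260,180:290]
    v.append(cv2.resize(f,(400,400),interpolation=cv2.INTER_CUBIC))
cv2.imwrite('pics/a2.png',np.hstack(v))
s=sense();print(s['tcp_pos'],s['wrist_force'])
E
```

```text
time_s: 5.2
tcp_pos: [0.4778, 0.0329, 0.0797]
ee_rot: [[-0.935, -0.355, 0.003], [-0.355, 0.935, 0.001], [-0.004, -0.0, -1.0]]
wrist_force: [-0.3, 0.9, 6.9]
gripper_width: 0.009
[0.47787497 0.03241787 0.07971999] [-0.60982559 -0.98526551  7.1317943 ]
```

View pics/a2.png

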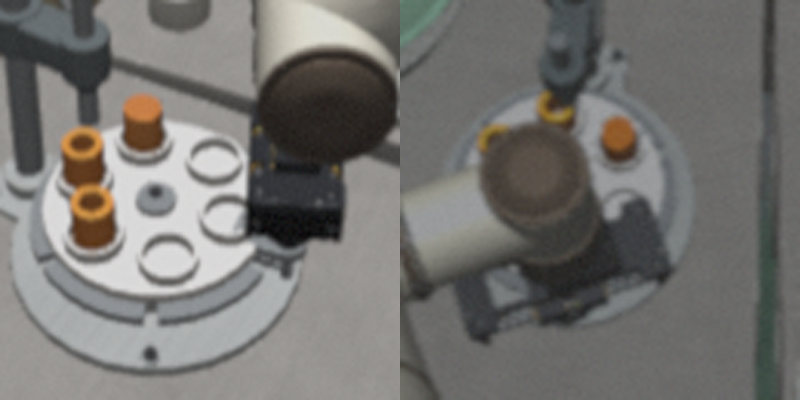

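The dial is turning the right way: the whole piece moved from scene-crop (158,115) to (142,115), towards the corer. Continuing, with 1 mm more press.

```bash
python3 -m jog '[[0.15,-0.49,0.1,0,0,0],[0.12,-0.5,0,0,0,0],[0.08,-0.5,0,0,0,0],[0.06,-0.51,0,0,0,0],[0.04,-0.51,0,0,0,0]]'
python3 -m jog '[[0.02,-0.51,0,0,0,0],[0,-0.51,0,0,0,0],[-0.02,-0.51,0,0,0,0],[-0.04,-0.51,0,0,0,0],[-0.07,-0.51,0,0,0,0]]'
python3 -m jog '[[-0.09,-0.5,0,0,0,0],[-0.11,-0.5,0,0,0,0],[-0.13,-0.49,0,0,0,0],[-0.15,-0.49,0,0,0,0],[-0.17,-0.48,0,0,0,0]]'
python3 - <<'E'
from h import *
v=[]
for n in('scene','top'):
    c=cam(n)
    f=c['frame'][:,:,::-1]
    f=f[170:290,190:320] if n=='scene' else f[150:260,180:290]
    v.append(cv2.resize(f,(400,400),interpolation=cv2.INTER_CUBIC))
cv2.imwrite('pics/a3.png',np.hstack(v))
s=sense();print(s['tcp_pos'],s['wrist_force'])
E
```

```text
time_s: 5.72
tcp_pos: [0.4832, 0.0079, 0.0789]
ee_rot: [[-0.935, -0.355, 0.005], [-0.355, 0.935, 0.001], [-0.005, -0.001, -1.0]]
wrist_force: [1.2, 0.8, 7.3]
gripper_width: 0.004
time_s: 6.13
tcp_pos: [0.4934, -0.0157, 0.079]
ee_rot: [[-0.935, -0.355, 0.005], [-0.355, 0.935, 0.001], [-0.005, -0.001, -1.0]]
wrist_force: [-0.6, 1.5, 8.1]
gripper_width: 0.004
time_s: 6.55
tcp_pos: [0.5081, -0.0365, 0.079]
ee_rot: [[-0.935, -0.355, 0.005], [-0.355, 0.935, 0.0], [-0.005, -0.001, -1.0]]
wrist_force: [-0.9, 1.3, 7.7]
gripper_width: 0.008
[ 0.50848107 -0.03689736  0.07901512] [0.65565813 0.02875528 7.71026745]
```

View pics/a3.png

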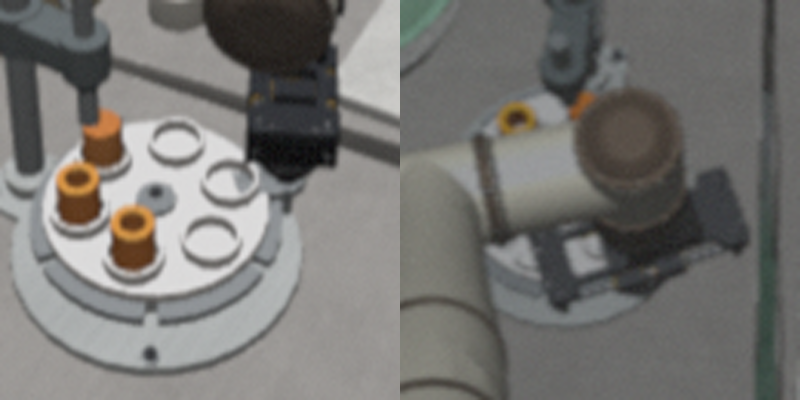

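The whole piece (scene crop 102,130) has nearly reached the corer tube. I'll measure the dial angle from the orange tops.

```bash
cat >> h.py <<'E'
C0=np.array([.598,.044])
def angs(c,pts,z=.105):
    for p in pts:
        P=plane(c,p,z)[:2]-C0;print(p,np.linalg.norm(P).round(4),(np.degrees(np.arctan2(P[1],P[0]))).round(2))
def tops(c):
    im=c['frame'][185:265,195:260];h=cv2.cvtColor(im,cv2.COLOR_RGB2HSV)
    m=((h[...,0]<25)&(h[...,1]>110)&(h[...,2]>175)).astype(np.uint8)
    n,l,st,ce=cv2.connectedComponentsWithStats(m)
    return [(tuple(np.array([st[i,0]+st[i,2]/2-.5+195,st[i,1]+st[i,3]/2-.5+185])),st[i].tolist()) for i in range(1,n) if st[i,4]>15]
E
python3 - <<'E'
from h import *
import pickle
for c in(pickle.load(open('scene0.pkl','rb')),cam('scene')):
    t=tops(c);print(t);angs(c,[a for a,_ in t])
E
```

```text
[((np.float64(240.5), np.float64(201.5)), [40, 13, 12, 8, 71]), ((np.float64(219.0), np.float64(209.5)), [18, 21, 13, 8, 39]), ((np.float64(217.0), np.float64(227.0)), [16, 38, 13, 9, 59])]
(np.float64(240.5), np.float64(201.5)) 0.0681 -64.64
(np.float64(219.0), np.float64(209.5)) 0.0675 -5.96
(np.float64(217.0), np.float64(227.0)) 0.0675 54.18
[((np.float64(223.0), np.float64(206.5)), [23, 18, 11, 8, 49]), ((np.float64(215.0), np.float64(223.0)), [14, 34, 13, 9, 54]), ((np.float64(232.5), np.float64(236.5)), [31, 47, 14, 10, 61])]
(np.float64(223.0), np.float64(206.5)) 0.067 -19.58
(np.float64(215.0), np.float64(223.0)) 0.0676 40.47
(np.float64(232.5), np.float64(236.5)) 0.0692 100.33
```

Dial is at about +46°. I'll advance about 8°, then let up so the pin rides under the ring.

```bash
python3 -m jog '[[-0.19,-0.47,0,0,0,0],[-0.21,-0.47,0,0,0,0],[-0.23,-0.46,0,0,0,0],[-0.08,-0.15,0,0,0,0],[0,0,0,0,0,0]]'
python3 -m jog '[[0,0,-0.1,0,0,0],[0,0,-0.1,0,0,0],[0,0,-0.1,0,0,0],[0,0,0,0,0,0],[0,0,0,0,0,0]]'
python3 - <<'E'
from h import *
c=cam('scene');angs(c,[a for a,_ in tops(c)])
s=sense();print(s['tcp_pos'],s['wrist_force'])
E
```

```text
time_s: 7.12
tcp_pos: [0.5205, -0.0488, 0.079]
ee_rot: [[-0.935, -0.355, 0.005], [-0.355, 0.935, -0.0], [-0.005, -0.002, -1.0]]
wrist_force: [0.6, -0.2, 7.2]
gripper_width: 0.003
time_s: 7.53
tcp_pos: [0.5202, -0.0486, 0.082]
ee_rot: [[-0.935, -0.355, 0.005], [-0.355, 0.935, 0.0], [-0.005, -0.002, -1.0]]
wrist_force: [1.0, -0.4, 7.0]
gripper_width: 0.006
(np.float64(220.5), np.float64(208.5)) 0.0665 -10.67
(np.float64(216.0), np.float64(225.5)) 0.0677 48.85
(np.float64(236.5), np.float64(236.5)) 0.0672 108.68
[ 0.52023546 -0.04855691  0.081985  ] [-0.28001394 -0.02752186  6.72584925]
```

```bash
python3 -m jog '[[0,0,-0.1,0,0,0],[0,0,-0.1,0,0,0],[0,0,-0.05,0,0,0],[0,0,0,0,0,0],[0,0,0,0,0,0]]'
python3 -m jog '[[-0.1,-0.18,0,0,0,0],[-0.1,-0.18,0,0,0,0],[-0.1,-0.18,0,0,0,0],[0,0,0,0,0,0],[0,0,0,0,0,0]]'
python3 - <<'E'
from h import *
c=cam('scene');angs(c,[a for a,_ in tops(c)])
s=sense();print(s['tcp_pos'],s['wrist_force'])
E
```

```text
time_s: 8.0
tcp_pos: [0.5193, -0.0485, 0.0836]
ee_rot: [[-0.935, -0.354, 0.003], [-0.354, 0.935, 0.0], [-0.003, -0.001, -1.0]]
wrist_force: [1.8, -0.1, 3.9]
gripper_width: 0.007
time_s: 8.42
tcp_pos: [0.5237, -0.0525, 0.0835]
ee_rot: [[-0.935, -0.354, 0.002], [-0.354, 0.935, 0.0], [-0.002, -0.0, -1.0]]
wrist_force: [2.1, 1.2, 5.4]
gripper_width: 0.008
(np.float64(219.5), np.float64(209.0)) 0.0675 -7.97
(np.float64(216.0), np.float64(226.0)) 0.0683 50.32
(np.float64(237.5), np.float64(236.5)) 0.067 110.83
[ 0.52367318 -0.05252044  0.0834871 ] [1.44928191 0.75453587 4.76986507]
```

```bash
python3 -m jog '[[-0.09,-0.15,-0.05,0,0,0],[-0.09,-0.15,-0.03,0,0,0],[0,0,0,0,0,0],[0,0,0,0,0,0],[0,0,0,0,0,0]]'
python3 - <<'E'
from h import *
c=cam('scene');angs(c,[a for a,_ in tops(c)])
s=sense();print(s['tcp_pos'],s['wrist_force'])
E
```

```text
time_s: 8.88
tcp_pos: [0.526, -0.0549, 0.0841]
ee_rot: [[-0.935, -0.354, 0.001], [-0.354, 0.935, -0.0], [-0.001, -0.0, -1.0]]
wrist_force: [0.3, 1.1, 5.2]
gripper_width: 0.009
(np.float64(219.5), np.float64(209.5)) 0.0663 -6.57
(np.float64(216.5), np.float64(226.5)) 0.0679 52.24
(np.float64(238.0), np.float64(236.5)) 0.0669 111.91
[ 0.52602052 -0.05488545  0.08408507] [0.18486497 2.00351529 5.08917006]
```

```bash
python3 -m jog '[[-0.08,-0.12,-0.05,0,0,0],[0,0,-0.05,0,0,0],[0,0,-0.05,0,0,0],[0,0,0,0,0,0],[0,0,0,0,0,0]]'
python3 - <<'E'
from h import *
c=cam('scene');angs(c,[a for a,_ in tops(c)])
s=sense();print(s['tcp_pos'],s['wrist_force'])
E
```

```text
time_s: 9.35
tcp_pos: [0.5271, -0.0558, 0.0853]
ee_rot: [[-0.935, -0.354, 0.001], [-0.354, 0.935, -0.0], [-0.0, -0.0, -1.0]]
wrist_force: [1.9, 0.8, 3.1]
gripper_width: 0.007
(np.float64(219.0), np.float64(210.0)) 0.0664 -4.52
(np.float64(216.5), np.float64(226.5)) 0.0679 52.24
(np.float64(238.5), np.float64(236.5)) 0.0668 112.99
[ 0.52701643 -0.05577115  0.08530999] [ 1.94262007 -0.3097117   2.58456883]
```

```bash
python3 -m jog '[[0,0,-0.1,0,0,0],[0,0,-0.1,0,0,0],[0,0,-0.05,0,0,0],[0,0,0,0,0,0],[0,0,0,0,0,0]]'
python3 - <<'E'
from h import *
c=cam('scene');angs(c,[a for a,_ in tops(c)])
s=sense();print(s['tcp_pos'],s['wrist_force'])
E
```

```text
time_s: 9.82
tcp_pos: [0.526, -0.0561, 0.0878]
ee_rot: [[-0.935, -0.354, -0.002], [-0.354, 0.935, -0.001], [0.002, -0.0, -1.0]]
wrist_force: [0.2, -3.4, 3.6]
gripper_width: 0.008
(np.float64(218.5), np.float64(210.0)) 0.0675 -3.95
(np.float64(217.0), np.float64(227.0)) 0.0675 54.18
(np.float64(239.0), np.float64(236.5)) 0.0668 114.08
[ 0.52605486 -0.0560685   0.08779639] [-0.57826527 -2.09978062  3.1325271 ]
```

A 3 N upward force remains at TCP height 0.088, so the pad followed the fingers up and the pin is in its hole. Lifting clear slowly, then checking.

```bash
python3 -m jog '[[0,0,-0.1,0,0,0],[0,0,-0.1,0,0,0],[0,0,-0.1,0,0,0],[0,0,-0.1,0,0,0],[0,0,0,0,0,0]]'
python3 -m jog '[[0,0,-0.5,0,0,0],[0,0,-0.8,0,0,0],[0,0,-1,0,0,0],[0,0,-2,0,0,0],[0,0,-3,0,0,0]]'
python3 -m jog '[[0,2,-3,0,0,0],[2,0,-2,0,0,0],[3,0,0,0,0,0],[3,0,0,0,0,0],[3,0,0,0,0,0]]'
python3 -m jog '[[4,0,0,0,0,0],[4,0,0,0,0,0],[2,0,0,0,0,0],[0,0,0,0,0,0],[0,0,0,0,0,0]]'
python3 - <<'E'
from h import *
v=[]
for n in('scene','top'):
    c=cam(n)
    if n=='scene':angs(c,[a for a,_ in tops(c)])
    f=c['frame'][:,:,::-1]
    f=f[170:290,190:320] if n=='scene' else f[150:260,180:290]
    v.append(cv2.resize(f,(400,400),interpolation=cv2.INTER_CUBIC))
cv2.imwrite('pics/a4.png',np.hstack(v))
s=sense();print(s['tcp_pos'],s['wrist_force'])
E
```

```text
time_s: 10.28
tcp_pos: [0.5266, -0.0553, 0.0916]
ee_rot: [[-0.935, -0.354, -0.0], [-0.354, 0.935, 0.001], [0.0, 0.001, -1.0]]
wrist_force: [0.4, -1.0, -0.6]
gripper_width: 0.002
time_s: 10.7
tcp_pos: [0.5252, -0.0557, 0.1643]
ee_rot: [[-0.935, -0.354, -0.005], [-0.354, 0.935, -0.0], [0.005, 0.001, -1.0]]
wrist_force: [0.2, -0.4, -0.7]
gripper_width: 0.005
time_s: 11.12
tcp_pos: [0.4159, -0.076, 0.2162]
ee_rot: [[-0.935, -0.355, 0.002], [-0.355, 0.935, 0.001], [-0.002, -0.0, -1.0]]
wrist_force: [-0.1, -0.5, 0.0]
gripper_width: 0.002
time_s: 11.53
tcp_pos: [0.3231, -0.1115, 0.2162]
ee_rot: [[-0.935, -0.353, 0.004], [-0.353, 0.935, 0.0], [-0.004, -0.001, -1.0]]
wrist_force: [0.1, 1.0, 0.6]
gripper_width: 0.004
(np.float64(218.5), np.float64(210.0)) 0.0675 -3.95
(np.float64(217.0), np.float64(227.0)) 0.0675 54.18
(np.float64(239.0), np.float64(236.5)) 0.0668 114.08
[ 0.32435135 -0.11108765  0.21577146] [0.54378428 0.13984725 0.05903504]
```

View pics/a4.png

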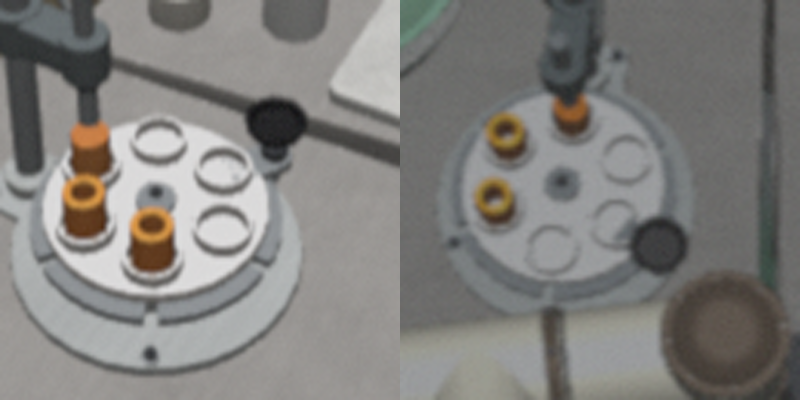

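The whole piece (scene crop 90,135) now stands under the corer tube. I'll triangulate the pad height to confirm the plunger is fully up.

```bash
python3 - <<'E'
from h import *
T=cam('top');S=cam('scene')
def blob(c,x0,x1,y0,y1):
    h=cv2.cvtColor(c['frame'][y0:y1,x0:x1],cv2.COLOR_RGB2HSV);m=(h[...,2]<75).astype(np.uint8)
    n,l,st,ce=cv2.connectedComponentsWithStats(m);i=1+np.argmax(st[1:,4]);m=(l==i).astype(np.uint8)
    k=max(cv2.findContours(m,0,2)[0],key=cv2.contourArea);return np.array(cv2.fitEllipse(cv2.convexHull(k))[0])+[x0,y0],k[:,0]+[x0,y0],st[i]
pt,_,a=blob(T,238,262,205,228);_,k,b=blob(S,266,294,196,224);w=k[:,0]
q=(k[w==w.min()].mean(0)+k[w==w.max()].mean(0))/2
print(pt,a,q,b)
P,e=tri(T,pt,S,q);d=P[:2]-C0;print(P,e,np.linalg.norm(d),np.degrees(np.arctan2(d[1],d[0]))%360)
s=sense();print(s['time_s'],s['joint_velocities'].round(1))
E
```

```text
[250.66729546 217.10521984] [  5   5  16  15 185] [279.5 205. ] [  0   4  28  18 275]
[ 0.52499911 -0.05303162  0.1023579 ] 0.00026078501568213536 0.12142596603590826 233.0443467865128
11.7333 [ 0.1  0.7 -0.3 -0.1 -0.1  0. ]
```

```bash
python3 -c "from station import finish_job;print(finish_job())"
```

```text
the job is handed in; nothing more can be done
None
```

The whole carrot piece now stands under the corer, and the job was handed in at about 11.7 s. `finish_job()` reports no verdict.

**What I did:** The solid piece sat on the robot's right of the corer, so the dial had to turn anticlockwise. I set the shut fingertips in the pad and pressed the plunger about 11 mm down. I swept the dial to about 54°, let the plunger up until its pin slid under the ring, and nudged the dial until it snapped into the next hole. Then I lifted straight off and moved clear.

**Last checks:**

| Check | Before | After |
|---|---|---|
| Pad bearing about the dial axis | 173.2° | 233.0°, a turn of 59.9° |
| Pad rim height, from two views | 101.4 mm | 102.4 mm, so the plunger is fully up |

- **Pieces:** All three stand upright in their nests, 67–68 mm from the dial axis.
- **Robot:** It is clear of everything, with wrist force near zero.
- **Disagreements:** The under-corer nest read about 2° different after the turn because the corer tube partly hides it in the scene view. The other two pieces agree with 60° to within 0.6°.
- **Not checked:** I did not re-measure the bystanders. The arm never came near them at table height.

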